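Clamp a tin on the one-handed preparation board

ROBOT

A 6-joint arm with a two-finger parallel gripper is mounted at the origin on a cart in front of the work surface, level with it; the furniture and walls round the work are solid. World frame = base frame: x ahead of the robot, y to its left, z up, the work surface at z = 0. Lengths are in m, angles in rad, forces in N, time in s.
With the tool pointing down it reaches from about 0.25 to 0.8 m from the base axis. Payload 3.9 kg.
Tool frame: the origin (TCP) lies at the very end of the fingers, on their centre line; the grasp point (between the pads) lies 19 mm behind it; z points along the fingers, y is the line along which they close (so a half turn about z gives the same grasp; the last joint's range is limited). The gripper opens to 85 mm and grips with 20 to 120 N. Pads are 22 mm wide; open, the fingers measure 114 mm over their backs; the gripper's body (76 mm by 85 mm) begins 54 mm behind the grasp point. The pads swing forward as they close: fully open they stand 13 mm farther back than shut.
Start: joints at [1.14, 0.26, -0.138, 1.173, 0, 1.571], TCP at [0.219, 0.477, 0.231] pointing down, gripper open.
Joint ranges: [-2.78, 2.78], [-0.83, 1.72], [-1.28, 1.37], [-1.9, 2.12], [-1.57, 1.48], [-3.14, 3.14]. Speed limits (rad/s): [2.57, 2.57, 3.14, 3.14, 3.14, 3.14].

INTERFACE

Orientations are given as a rotation vector (axis times angle).
In Python, from cell import env, eoat, kin, monitor, eyes, job gives the robot as it stands. Calls block until the motion is done:
- env.goto(position, orientation): joint-space move of the TCP to a pose.
- env.move_straight(position, attitude=None, max_speed=0.15, until_force=None): straight line of the TCP; attitude=None keeps the orientation; max_speed is the mean speed in m/s. With until_force (N) it stops when the force on the tool has changed by that much, and returns True; else False.
- env.movej(angles): joint-space move.
- eoat.let_go() and eoat.close_gripper(force=None): open the fingers fully, or close them until they stop; force is the grip in N (None keeps the last).
- env.hold(seconds).
- kin.ik(position, orientation): joint angles nearest the present ones, or None.
- monitor.observe(): the state.
- eyes.capture(name): name is "side" or "top"; returns a dict with "img" (384x512x3 uint8, red, green, blue), "z_map" (384x512 float32, m along the optical axis (not along the pixel's ray), 0 where there is no reading), "K" (3x3 intrinsics, pixels), "pose" (4x4, takes a point from camera to world coordinates). Camera axes: x right, y down, z forward; pixel columns grow to the right and rows downward; lengths in m; the calibration is good to about 2 mm. A picture is of the moment at which its call begins.
A pose or a line that the arm cannot do raises env.IKError and nothing moves.
- job.finish_job(): hands the job in; it is judged then, once.
The state is a dict: "t": time; "joint_pos": joint angles; "joint_vel": joint speeds; "joint_torque": joint torques, N m; "position": TCP position; "tcp_rot": TCP orientation; "wrist_force": force on the tool from outside, world axes, zero at the start; "moment": the same for the moment, N m; "finger_gap": opening from 0.0 (shut) to 1.0 (fully open); "grip_force": force on a finger pad.
Only numpy, scipy, OpenCV 4.12 (cv2) and the standard library are available. Lean on these libraries where they do the work, as an engineer would, in place of code of your own. Each camera call takes 0.05 s, during which the arm holds its last target. There are 200 camera calls.

TASK

Get the short tin ready to be opened with one hand: push it along the wooden board, standing and without picking it up, until it is up against the back stop, and only then push the clamp's lever over the top so that it snaps across and the rubber pad holds the tin tight against the side fence. Leave everything else where it stands.

Things in the scene. Friction and masses are not known exactly. Their poses are not given: they have to be found in the camera images.
- prep_board: Light wooden board, fixed on the worktop, 260 (x) x 280 (y) x 12 mm thick. Origin: centre of its underside; x points to its back stop, y to its side fence, z up. All board coordinates below are in this frame. A steel toggle clamp stands opposite the fence: frame x = 32 to 88, y = -113 to -28 mm, up to 62 mm above the worktop.
- fence_mid (a point): Middle of the inner face of the side fence, a wooden strip 34 mm high above the board, face at board y = 110 mm, straight from x = -3 to 112 mm; before that, x = -35 to -3 mm, it flares outward by 16 mm.
- stop_mid (a point): Middle of the face of the back stop, a wooden strip 34 mm high above the board, face at board x = 98 mm, y = 20 to 110 mm.
- pad: Round rubber pad, 28 mm across, on the clamp's plunger; origin: centre of its face, 41 mm above the worktop, board x = 60 mm. Open, the face is at board y = 10 mm, leaving a channel 100 mm wide to the fence (middle at y = 60). Flipping the lever drives it 28 mm toward the fence, pushing the tin along; its spring (1.5 N/mm) then holds the tin with about 5 N.
- seat (a point): Point on the board's top surface (12 mm above the worktop) under the centre of the tin when the tin touches both back stop and fence: x = 60, y = 72 mm in the board's frame.
- tin_mid (a point): Centre of the short tin that is to be clamped: a round upright food tin, 75 mm in diameter, 58 mm high, about 0.3 kg, loose, standing on the board in front of the channel's mouth. The point is half-way up (29 mm above its foot); z up.
- clamp_lever (a joint): Angle of the clamp's lever in rad: 0 = open, leaning 0.85 rad from upright to the outside (board -y, away from the fence); 0.85 = upright, dead centre; 1.7 = flipped, leaning toward the fence, tin clamped. A spring drives it to the nearer end: about 5 to 8 N at the tip carries it past upright, then it snaps over by itself in about half a second.
- lever_tip (a point): End of the lever: a steel rod with a round black grip 16 mm thick, 85 mm from pivot to tip. The pivot axis runs along the board's x at board x = 60, y = -85 mm, 52 mm above the worktop. With the lever open the tip is 64 mm to the board's -y side of the pivot and 56 mm above it; nothing stands beyond it.
- tall_tin: Bystander: round tin of the same width but 110 mm high, on the worktop; origin at the centre of its foot.
- jar: Bystander: glass jar with a white cap, 76 mm across, 103 mm high, on the worktop; origin at the centre of its foot.
- spice_jar: Bystander: slim spice jar, 47 mm across, 98 mm high, standing on the board's front corner on the clamp's side; origin at the centre of its foot.
- mug: Bystander: stoneware mug with a handle, 81 x 117 x 132 mm, on the worktop at the left; origin at its underside.
- tea_box: Bystander: tea box, 73 x 138 x 76 mm, on the worktop at the right; origin at the centre of its underside.
- tin_opener: Bystander: tin opener with a black handle, 174 x 41 x 20 mm, lying on the worktop at the left; origin at its underside.

How it is judged:
On the way, in this order (a step that is already met when the one before it is completed fails the run):
1. the short tin stands upright against the back stop (within 7 mm), inside the channel, with the lever still open (x of tin_mid in the frame of seat above -0.007 m and y of tin_mid in the frame of seat between -0.03 and 0.006 m and angle between tin_mid's own z axis and vertical below 0.1 rad and value of joint clamp_lever below 0.3 rad), for 0.2 s.
2. the lever has snapped over to its flipped position (value of joint clamp_lever above 1.6 rad), for 0.1 s.
At the end, for the whole second after the job is handed in: The lever rests in its flipped position (above 1.6 rad); the short tin stands upright (within 0.1 rad) and still, within 9 mm of the back stop and 4 mm of the fence, pressed by the pad with more than 2 N; the bystanders are where they were (value of joint clamp_lever above 1.6 rad and x of tin_mid in the frame of seat between -0.009 and 0.004 m and y of tin_mid in the frame of seat between -0.004 and 0.004 m and angle between tin_mid's own z axis and vertical below 0.1 rad and contact force between short_tin and pad above 2 N and linear speed of short_tin below 0.01 m/s); the robot touches nothing.
It fails at once if the short tin is lifted off the board (more than 10 mm) (height (world z) of tin_mid above 0.051 m).
It fails at once if the short tin is tipped (more than 0.35 rad) (angle between tin_mid's own z axis and vertical above 0.35 rad).
It fails at once if a bystander is moved by more than 20 mm (distance of any of tall_tin, jar, spice_jar, mug, tea_box, tin_opener from where it was at the start of the episode above 0.02 m).
It also fails if it takes over 48 s, if anything falls off the work surface, if the arm or the gripper's body presses on something with over 40 N, if the wrist force passes 120 N, or if a joint passes its speed limit or range.

## Working session

There is one attempt and no reset: what is moved stays moved. The work goes in short steps, each a Python script; the robot and the scene stay as the last script left them, time stands still between calls to the robot, and variables do not carry over. Pictures are saved under pics/ and viewed, at most 10 in all, crops included, and the job is handed in when it is done.

```bash
mkdir -p pics; ls; python3 - <<'E'
from cell import env,eoat,kin,monitor,eyes,job
import cv2,numpy as np,pickle
for n in("top","side"):
    d=eyes.capture(n); pickle.dump(d,open(n+".pkl","wb")); cv2.imwrite(f"pics/{n}0.png",d["img"][:,:,::-1])
    print(n,d["K"].tolist(),np.round(d["pose"],3).tolist())
s=monitor.observe();print(s["t"],s["position"],s["tcp_rot"],s["finger_gap"])
E
```

```text
pics
top [[382.2214687378918, 0.0, 263.3248223091138], [0.0, 382.2214687378918, 185.1681255011685], [0.0, 0.0, 1.0]] [[0.209, -0.796, 0.569, -0.31], [-0.978, -0.168, 0.124, -0.137], [-0.003, -0.582, -0.813, 1.291], [0.0, 0.0, 0.0, 1.0]]
side [[437.182325440788, 0.0, 258.6417218639038], [0.0, 437.182325440788, 193.55699209643112], [0.0, 0.0, 1.0]] [[-0.122, -0.513, 0.85, -0.804], [-0.992, 0.084, -0.092, 0.213], [-0.025, -0.855, -0.519, 0.908], [0.0, 0.0, 0.0, 1.0]]
0.1 [0.21897016 0.47644073 0.2305392 ] [-6.71438696e-01 -3.06859420e+00  2.76766538e-03] 1.001288653911694
```

View pics/top0.png

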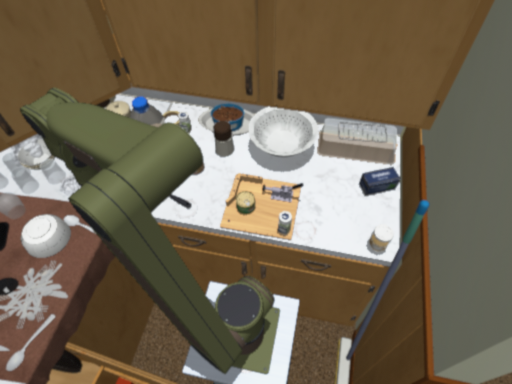

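View pics/side0.png

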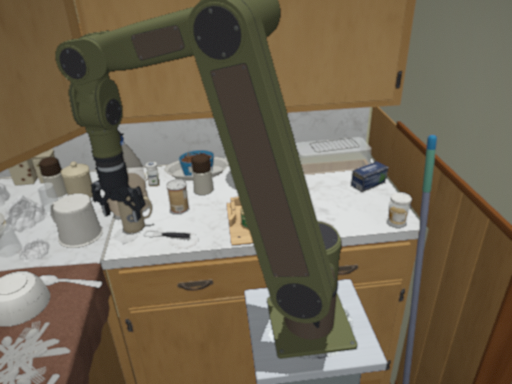

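The top view shows the board around (262,205), with the tin at (245,203), the spice jar at (285,222) and the clamp at (283,192). In the side view the arm hides most of the board. I'll enlarge the board and fit its outline.

```bash
cat > h.py <<'E'
import numpy as np,cv2,pickle
def world(d):
    "Per-pixel world points from the depth map"
    K,T,z=d["K"],d["pose"],d["z_map"]; v,u=np.indices(z.shape)
    P=np.stack([(u-K[0,2])/K[0,0]*z,(v-K[1,2])/K[1,1]*z,z],-1)
    return P@T[:3,:3].T+T[:3,3]
def ray(d,uv,h):
    "Cast pixels onto plane z=h"
    K,T=d["K"],d["pose"]; uv=np.atleast_2d(uv).astype(float)
    r=np.c_[(uv-K[:2,2])/[K[0,0],K[1,1]],np.ones(len(uv))]@T[:3,:3].T
    return T[:3,3]+r*((h-T[2,3])/r[:,2])[:,None]
def proj(d,P):
    T=d["pose"];p=(np.atleast_2d(P)-T[:3,3])@T[:3,:3]@d["K"].T
    return p[:,:2]/p[:,2:]
E
python3 - <<'E'
from h import *
d=pickle.load(open("top.pkl","rb")); im=d["img"]
c=im[165:245,210:315]; cv2.imwrite("pics/top0c.png",cv2.resize(c,None,fx=7,fy=7,interpolation=cv2.INTER_CUBIC)[:,:,::-1])
W=world(d); hsv=cv2.cvtColor(im,cv2.COLOR_RGB2HSV)
print(hsv[228,250],hsv[212,265],W[228,250],W[203,245],W[155,260])
m=(hsv[...,0]>8)&(hsv[...,0]<24)&(hsv[...,1]>90)&(hsv[...,2]>120)
m[:165]=0;m[245:]=0;m[:,:210]=0;m[:,315:]=0
top=m&(abs(W[...,2]-.012)<.006)
print(top.sum()); q=W[top]; r=cv2.minAreaRect(q[:,:2].astype(np.float32)*1000); print(r,cv2.boxPoints(r))
E
```

```text
[ 18 109 234] [ 17 116 215] [0.37927894 0.06572924 0.00891421] [0.45041321 0.10016512 0.06591148] [0.74792901 0.10727459 0.00179475]
2262
((488.8218688964844, 44.547698974609375), (256.31451416015625, 272.1109619140625), 0.3909846246242523) [[359.73917 179.72548]
 [361.59604 -92.37914]
 [617.90454 -90.63008]
 [616.0477  181.47455]]
```

View pics/top0c.png

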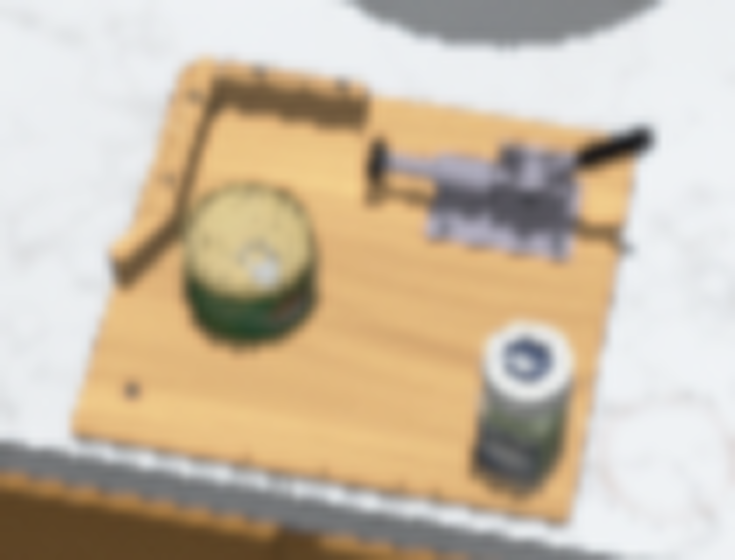

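The crop shows the fence at upper left, the back stop along the top, and the pad at (377,160). The lever grip is at (645,135), the tin lid is centred near (250,240) and the spice jar is at (527,360). So board +x points away from the robot and +y points left. Next I'll overlay the known geometry on the rectangle fit to check it, and measure the tin.

```bash
cat > m.py <<'E'
from h import *
d=pickle.load(open("top.pkl","rb")); im=d["img"]; W=world(d)
px=lambda a:(np.array(a,float)+.5)/7-.5+[210,165]
C=ray(d,px([[73,430],[568,515],[632,140]]),.012)[:,:2]
print("corners FL FR BR",C.round(3).tolist(),"sizes",np.linalg.norm(C[0]-C[1]),np.linalg.norm(C[1]-C[2]))
# stop / fence inner top edges, fence outer
S=ray(d,px([[215,82],[367,100],[178,215]]),.046)[:,:2]
yax=C[0]-C[1]; print("yaw from front edge",np.arctan2(-yax[0],yax[1]), "right edge",np.arctan2(*(C[2]-C[1])[::-1]))
print("inner corner,stop end,fence",S.round(3).tolist(), "pad", ray(d,px([377,158]),.041).round(3), "grip tip",ray(d,px([650,132]),.108).round(3))
m=(W[...,2]>.062)&(W[...,2]<.078); m[:185]=0;m[215:]=0;m[:,:230]=0;m[:,260:]=0
m=cv2.morphologyEx(m.astype(np.uint8),cv2.MORPH_OPEN,np.ones((3,3)))
c=max(cv2.findContours(m,0,1)[0],key=cv2.contourArea)
e=cv2.minEnclosingCircle((ray(d,c[:,0],.070)[:,:2]*1000).astype(np.float32)); print("tin lid circle",e)
print("tin lid by hand",ray(d,px([[187,243],[314,245],[250,185],[250,298]]),.07).round(4).tolist())
E
python3 m.py
cat > ov.py <<'E'
import sys; from m import *
bx,by,yaw=map(float,sys.argv[1:4]); tx,ty=map(float,sys.argv[4:6])
R=np.array([[np.cos(yaw),-np.sin(yaw)],[np.sin(yaw),np.cos(yaw)]])
def B(p): p=np.array(p,float)/1000; return np.c_[p[:,:2]@R.T+[bx,by],p[:,2]]
o=cv2.resize(im[165:245,210:315],None,fx=7,fy=7,interpolation=cv2.INTER_CUBIC)[:,:,::-1].copy()
def line(P,col,cl=False):
    q=((proj(d,P)-[210,165]+.5)*7-.5); cv2.polylines(o,[q.round().astype(int).reshape(-1,1,2)],cl,col,1)
line(B([[-130,-140,12],[130,-140,12],[130,140,12],[-130,140,12]]),(0,0,255),True)
line(B([[98,20,46],[98,110,46],[-3,110,46],[-35,126,46]]),(255,0,0))
line(B([[60,10,41],[60,-85,52],[60,-149,108]]),(0,255,0))
a=np.linspace(0,6.28,40)
for h in(.012,.07): line(np.c_[tx+.0375*np.cos(a),ty+.0375*np.sin(a),0*a+h],(255,0,255))
cv2.imwrite("pics/"+sys.argv[6],o)
E
python3 ov.py .489 .0445 .007 .436 .099 ov1.png >/dev/null
```

```text
corners FL FR BR [[0.362, 0.179], [0.367, -0.094], [0.618, -0.089]] sizes 0.2732556743672363 0.25131366697248614
yaw from front edge 0.01724274997117378 right edge 0.01820979685091918
inner corner,stop end,fence [[0.585, 0.153], [0.59, 0.064], [0.49, 0.151]] pad [[0.555 0.051 0.041]] grip tip [[ 0.556 -0.102  0.108]]
tin lid circle ((465.41693115234375, 102.55260467529297), 38.84846878051758)
tin lid by hand [[0.4574, 0.136, 0.07], [0.4705, 0.0678, 0.07], [0.5021, 0.1114, 0.07], [0.43, 0.0939, 0.07]]
```

View pics/ov1.png

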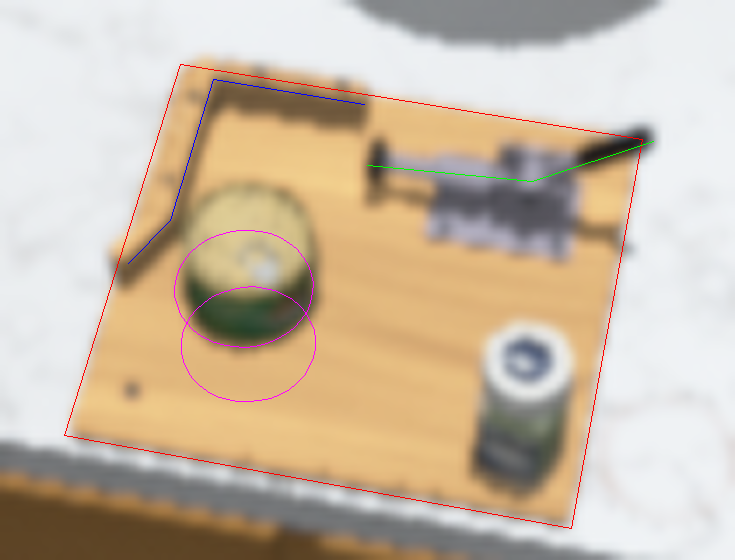

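The overlay matches the board, fence, stop, pad and lever to about 2–3 mm, apart from a small yaw of about 0.015. The tin is at (0.465, 0.1025), which is board (-24, 60), already in the middle of the channel. I'll push it straight with the closed fingers, keeping the contact face square.

```bash
cat > r.py <<'E'
from cell import env,eoat,kin,monitor,eyes,job
from h import *
from scipy.spatial.transform import Rotation as Ro
BX,BY,YAW=.490,.043,.015
R2=np.array([[np.cos(YAW),-np.sin(YAW)],[np.sin(YAW),np.cos(YAW)]])
def bw(x,y,z): return np.r_[R2@[x,y]+[BX,BY],z]        # board -> world (m)
def wb(p): return R2.T@(np.array(p)[:2]-[BX,BY])
down=[(Ro.from_euler('z',YAW)*Ro.from_rotvec(v)).as_rotvec() for v in([np.pi,0,0],[0,np.pi,0])]
E
python3 - <<'E'
from r import *
d=pickle.load(open("top.pkl","rb"));W=world(d);print("teabox",W[180,380].round(3),"spice",W[216,285].round(3))
for o in down:
    for p in [bw(-.105,.06,.15),bw(-.105,.06,.026),bw(.03,.06,.026),bw(.06,-.21,.2),bw(.06,-.21,.095),bw(.06,-.07,.095)]:
        q=kin.ik(p,o); print(None if q is None else np.round(q,2).tolist())
s=monitor.observe();p=s["position"]
o=min(down,key=lambda o:(Ro.from_rotvec(o).inv()*Ro.from_rotvec(s["tcp_rot"])).magnitude())
eoat.close_gripper(20)
env.goto([p[0],p[1],.27],s["tcp_rot"])
env.goto(bw(-.105,.06,.17),o)
env.move_straight(bw(-.105,.06,.026),max_speed=.1)
s=monitor.observe();print(s["t"],s["position"],wb(s["position"]),o,s["wrist_force"],s["finger_gap"])
d=eyes.capture("top");cv2.imwrite("pics/pre.png",cv2.resize(d["img"][150:250,200:330],None,fx=5,fy=5)[:,:,::-1])
E
```

```text
teabox [ 0.663 -0.398  0.071] spice [ 0.398 -0.062  0.11 ]
[0.26, 0.1, -0.57, 0.9, 0.0, -2.9]
[0.26, 0.26, -0.77, 0.54, 0.0, -2.9]
[0.2, 0.44, -0.46, 0.67, 0.0, -2.96]
[-0.29, 0.36, -0.07, 1.14, 0.0, 2.83]
[-0.29, 0.44, -0.25, 0.89, 0.0, 2.83]
[-0.05, 0.4, -0.31, 0.86, 0.0, 3.08]
[0.26, 0.1, -0.57, 0.9, 0.0, 0.24]
[0.26, 0.26, -0.77, 0.54, 0.0, 0.24]
[0.2, 0.44, -0.46, 0.67, 0.0, 0.18]
[-0.29, 0.36, -0.07, 1.14, 0.0, -0.31]
[-0.29, 0.44, -0.25, 0.89, 0.0, -0.31]
[-0.05, 0.4, -0.31, 0.86, 0.0, -0.06]
4.2917 [0.38460395 0.10154399 0.02641292] [-0.10450606  0.06011828] [-2.35617240e-02  3.14150430e+00  1.44273949e-18] [-0.22541456 -0.10388665  0.47396865] -0.00020848114035953538
```

View pics/pre.png

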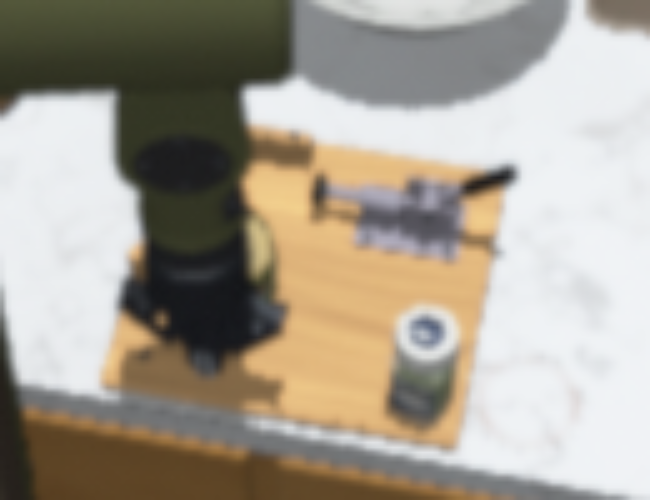

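The gripper stands behind the tin, fingers closed at about (205,365) in the picture and clear of the spice jar. Now I'll push until the stop resists.

```bash
python3 - <<'E'
from r import *
env.move_straight(bw(-.08,.06,.026),max_speed=.05)
f=env.move_straight(bw(.03,.06,.026),max_speed=.04,until_force=8)
s=monitor.observe();print(f,s["t"],wb(s["position"]),s["wrist_force"])
env.hold(.3)
p=wb(s["position"])
env.move_straight(bw(p[0]-.03,p[1],.026),max_speed=.06)
env.move_straight(bw(p[0]-.06,p[1],.2),max_speed=.15)
env.goto(bw(.06,-.215,.25),s["tcp_rot"])
d=eyes.capture("top");pickle.dump(d,open("top.pkl","wb"))
W=world(d);m=(W[...,2]>.062)&(W[...,2]<.078)
b=np.stack([wb(q) for q in W[...,:2].reshape(-1,2)]).reshape(384,512,2)
m&=(abs(b[...,0]-.06)<.09)&(abs(b[...,1]-.065)<.06)
m=cv2.morphologyEx(m.astype(np.uint8),cv2.MORPH_OPEN,np.ones((3,3)))
c=max(cv2.findContours(m,0,1)[0],key=cv2.contourArea)
(x,y),r=cv2.minEnclosingCircle((ray(d,c[:,0],.070)[:,:2]*1000).astype(np.float32));print("tin board",wb([x/1000,y/1000]),r,monitor.observe()["t"])
E
python3 ov.py .49 .043 .015 .550 .104 ov2.png >/dev/null
```

```text
True 7.0833 [0.01398518 0.05984641] [ 0.00833043  0.26878357 -0.22482417]
tin board [0.0594707  0.05642434] 38.247806549072266 10.5417
```

View pics/ov2.png

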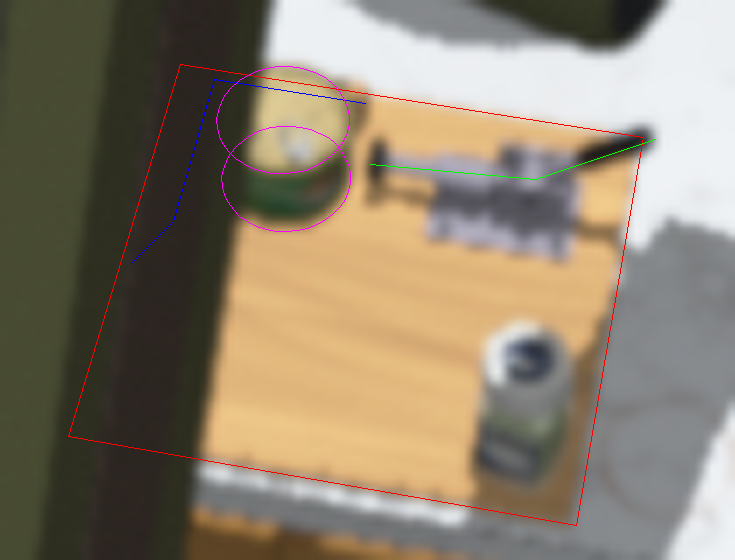

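The tin lid is at about (295,120), which is board x ≈ 59.5 mm, against the stop (the push also stopped on contact). The lever is still open with its grip at (648,135). Now I'll push the lever over.

```bash
python3 - <<'E'
from r import *
env.move_straight(bw(.06,-.215,.095),max_speed=.15)
f=env.move_straight(bw(.06,-.07,.095),max_speed=.05,until_force=25)
s=monitor.observe();print(f,s["t"],wb(s["position"]),s["wrist_force"])
if not f:
    env.hold(.8)
    print(monitor.observe()["wrist_force"])
    env.move_straight(bw(.06,-.12,.12),max_speed=.1)
    env.move_straight(bw(.06,-.2,.25),max_speed=.15)
    env.goto(bw(-.1,-.25,.3),s["tcp_rot"])
d=eyes.capture("top");pickle.dump(d,open("top.pkl","wb"));print(monitor.observe()["t"])
cv2.imwrite("pics/end.png",cv2.resize(d["img"][130:250,190:340],None,fx=5,fy=5)[:,:,::-1])
E
```

```text
True 13.1667 [ 0.05999642 -0.1598997 ] [-0.21604544 -6.49515581 -1.13608043]
13.2167
```

View pics/end.png

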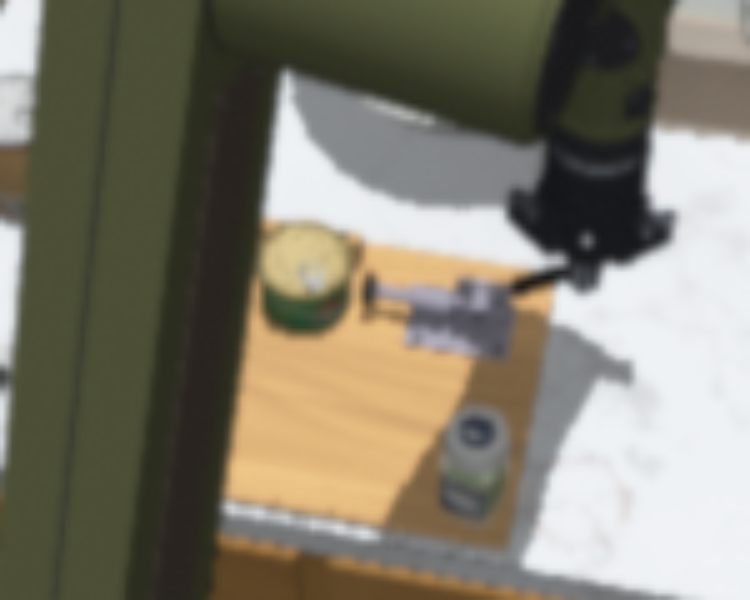

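The fingers are on the grip at about (585,270) and the guard tripped on the contact spike. The steady force is only 6.5 N, as expected, so I'll carry on from contact.

```bash
python3 - <<'E'
from r import *
f=env.move_straight(bw(.06,-.07,.095),max_speed=.04,until_force=30)
s=monitor.observe();print(f,s["t"],wb(s["position"]),s["wrist_force"])
if not f:
    env.hold(.8)
    print(monitor.observe()["wrist_force"])
    env.move_straight(bw(.06,-.12,.12),max_speed=.1)
    env.move_straight(bw(.06,-.2,.25),max_speed=.15)
    env.goto(bw(-.1,-.25,.3),s["tcp_rot"])
d=eyes.capture("top");pickle.dump(d,open("top.pkl","wb"));print(monitor.observe()["t"])
cv2.imwrite("pics/end2.png",cv2.resize(d["img"][130:250,190:340],None,fx=5,fy=5)[:,:,::-1])
E
```

```text
True 13.9417 [ 0.0599925  -0.15822846] [-0.67632385 -6.70677105  0.06128195]
13.9917
```

View pics/end2.png

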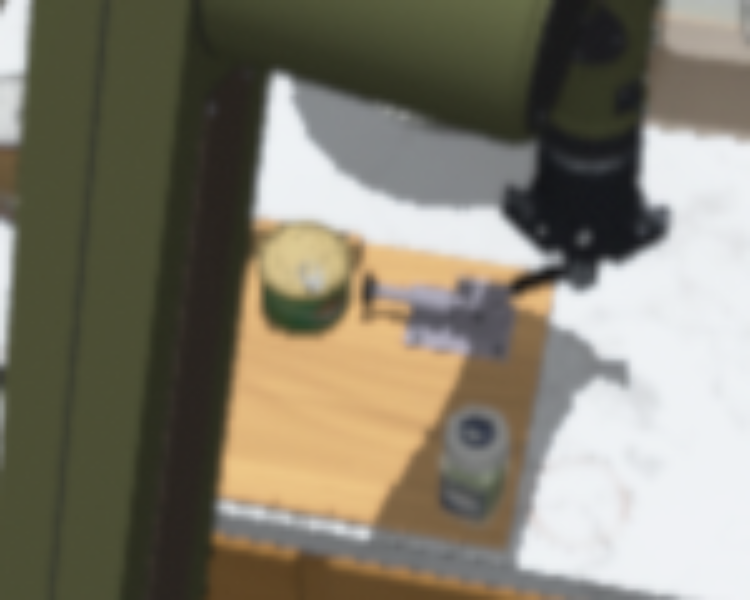

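The lever barely moved because its tip rises as steeply as it advances, so a level push binds by friction on the finger. I'll follow the tip's arc instead, so that nothing has to slide.

```bash
python3 - <<'E'
from r import *
s=monitor.observe();p=np.r_[wb(s["position"]),s["position"][2]]
tip=lambda a:np.array([-.085-.085*np.sin(a),.052+.085*np.cos(a)])
ok=True
for a in np.linspace(.8,-.2,9)[1:]:
    y,z=p[1:]+tip(a)-tip(.8)
    f=env.move_straight(bw(.06,y,z),max_speed=.06,until_force=30)
    s=monitor.observe();print(round(a,2),f,np.round([y,z],3),wb(s["position"]).round(3),s["position"][2].round(3),s["wrist_force"].round(1))
    if f: ok=False;break
if ok:
    env.hold(.6)
    env.move_straight(bw(.06,-.2,.25),max_speed=.15)
    env.goto(bw(-.1,-.25,.3),s["tcp_rot"])
d=eyes.capture("top");pickle.dump(d,open("top.pkl","wb"));print(monitor.observe()["t"])
cv2.imwrite("pics/end3.png",cv2.resize(d["img"][130:250,190:340],None,fx=5,fy=5)[:,:,::-1])
E
```

```text
0.68 False [-0.151  0.106] [ 0.06  -0.152] 0.106 [-1.9 -7.3  0. ]
0.55 False [-0.142  0.112] [ 0.06  -0.144] 0.113 [-1.6 -7.1  3.4]
0.43 False [-0.132  0.117] [ 0.06  -0.135] 0.118 [-2.5 -8.1  6.8]
0.3 False [-0.123  0.121] [ 0.061 -0.124] 0.123 [-3.2 -6.4 12.2]
0.18 False [-0.112  0.123] [ 0.061 -0.114] 0.126 [-3.7 -5.7 14.1]
0.05 False [-0.102  0.124] [ 0.061 -0.102] 0.128 [-5.5 -2.4 17.6]
-0.07 False [-0.091  0.124] [ 0.061 -0.09 ] 0.127 [0.4 0.4 8.5]
-0.2 False [-0.081  0.123] [ 0.059 -0.08 ] 0.122 [ 0.2 -0.7 -0.4]
19.2833
```

View pics/end3.png

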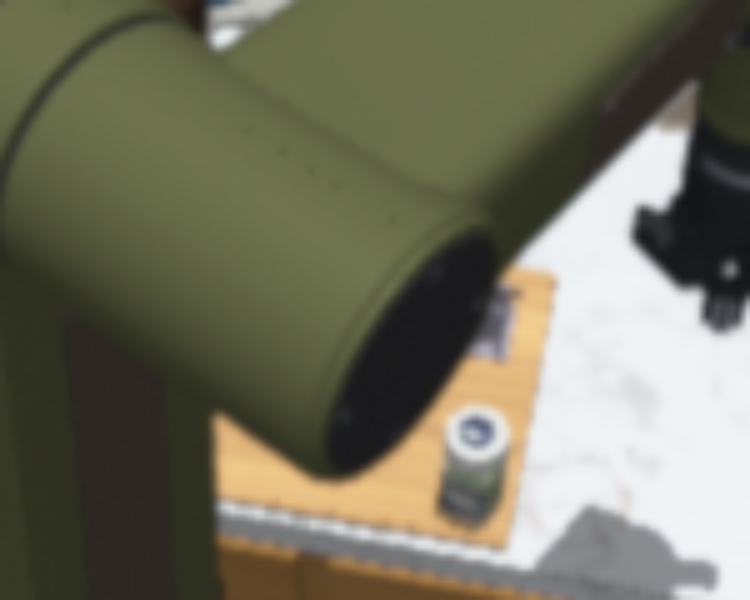

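The black grip is gone from the lever's open position at (540,280), but the arm hides the tin. I'll move it aside to check.

```bash
python3 - <<'E'
from r import *
s=monitor.observe()
env.movej([1.14]+list(s["joint_pos"][1:]))
d=eyes.capture("top");pickle.dump(d,open("top.pkl","wb"));print(monitor.observe()["t"],monitor.observe()["position"])
W=world(d);m=(W[...,2]>.064)&(W[...,2]<.076)
b=(W[...,:2]-[BX,BY])@R2
m&=(abs(b[...,0]-.06)<.05)&(abs(b[...,1]-.075)<.05)
m=cv2.morphologyEx(m.astype(np.uint8),cv2.MORPH_OPEN,np.ones((3,3)))
c=max(cv2.findContours(m,0,1)[0],key=cv2.contourArea)
(x,y),r=cv2.minEnclosingCircle((ray(d,c[:,0],.070)[:,:2]*1000).astype(np.float32));print("tin board",wb([x/1000,y/1000]),r)
E
python3 ov.py .49 .043 .015 .549 .116 ov3.png >/dev/null
```

```text
21.6167 [0.19779403 0.40041243 0.29946858]
tin board [0.0360803  0.06244213] 17.090373992919922
```

View pics/ov3.png

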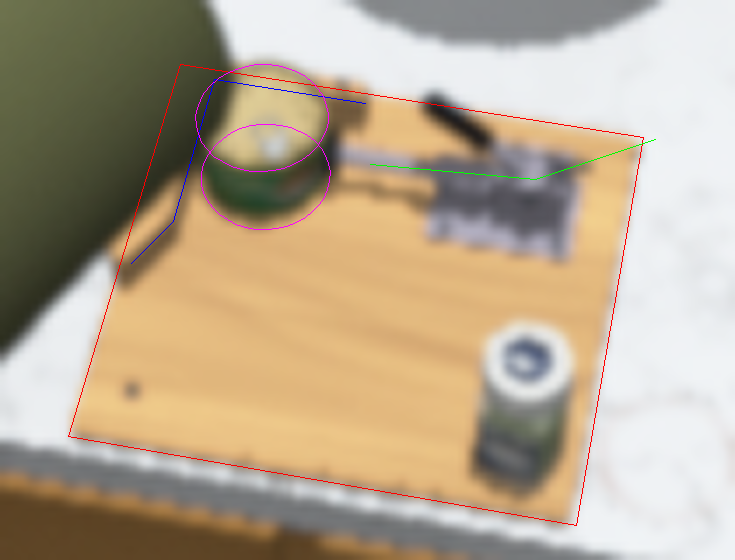

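The picture shows the lever leaning toward the fence (grip at (455,115)) and the pad pressed on the tin at (335,155). The tin matches the circles drawn at the seat, and the spice jar hasn't moved. The circle fit isn't usable here because the arm hides part of the lid, so I'm relying on the overlay. The arm is clear of everything, so I'm handing in.

```bash
python3 -c "
from cell import job
print(job.finish_job())"
```

```text
the job is handed in; nothing more can be done
None
```

I pushed the short tin against the back stop and then flipped the clamp lever; the last picture shows the pad pressing the tin to the fence and the arm clear, and the job is handed in, with no verdict returned and the clamp force not measured.

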